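# Lock a stop post into the clamp rail

### The arm

A 6-joint arm with a two-finger parallel gripper is mounted at the origin on the work surface. World frame = base frame: x ahead of the robot, y to its left, z up, the work surface at z = 0. Lengths are in m, angles in degrees, forces in N, time in s.
With the tool pointing down it reaches from about 0.35 to 0.875 m from the base axis. Payload 4.2 kg.
Tool frame: the origin (TCP) lies on the centre line of the jaws, within the pads' length; the fingertips stand 25 mm ahead of it and the grasp point (between the pads) lies 6 mm ahead of it; z points along the fingers, y is the line along which they close (so a half turn about z gives the same grasp; the last joint's range is limited). The gripper opens to 87 mm and grips with 3 to 60 N. Pads are 19 mm wide; open, the fingers measure 117 mm over their backs; the gripper's body (75 mm by 190 mm) begins 51 mm behind the grasp point.
Start: joints at [84.316, 22.042, 0.453, 0, -68.411, -14.817], TCP at [0.219, 0.585, 0.248] pointing down, gripper open.
Joint ranges: [-179.83, 179.83], [-69.29, 118.12], [-61.27, 80.66], [-181.25, 117.63], [-171.15, -9.14], [-177.46, 177.46]. Speed limits (degrees/s): [159.86, 159.86, 180, 180, 180, 180].

### API

Orientations are given as a 3x3 rotation matrix whose columns are the frame's x, y, z axes.
In Python, from station import r gives the robot as it stands.
- The arm moves only by the tool move_arm, never from a script. Its argument "series" is a list of rows, each an object with "grip": the opening, from 0 (shut) to 1 (fully open); "xyz": the shift along the tool's x, y, z in mm, a list of three; "angular": the turn, a rotation vector about the tool's x, y, z in rad, a list of three. A call has 1 to 10 rows; each row is the pose to reach, as a shift and turn from the pose commanded when the call began, along the tool's axes at that moment; what a row does not reach only later rows make up. A row lasts 1/10 s, in which the tool goes at most 50 mm and 8.59 degrees, less where a joint would pass 70% of its speed; a pose out of reach is approached as far as the arm can. A call with a gripper value outside its range is refused whole. The fingers move at their own pace and stop on an object; the grip force is fixed at half the most. Time passes only in rows, so rows that repeat a pose let the fingers close. It gives the time, the measured TCP pose, the force, the opening and the grip force at its end, in the units of the state.
- r.sense(): the state, without advancing time (a new reading comes with each control period).
- r.capture(name): name is "scene" or "top"; returns a dict with "img" (420x560x3 uint8, red, green, blue), "camera_matrix" (3x3 intrinsics, pixels), "rvec" (rotation vector, rad) and "tvec" (3), from world to camera coordinates, as OpenCV has them. Camera axes: x right, y down, z forward; pixel columns grow to the right and rows downward; lengths in m; the calibration is good to about 2 mm. A picture is of the moment at which its call begins. There is no depth.
- r.finish_job(): hands the job in; it is judged then, once.
The state is a dict: "time_s": time; "joints": joint angles; "joint_velocities": joint speeds; "effort": joint torques, N m; "tcp_pos": TCP position; "ee_rot": TCP orientation; "wrist_force": force on the tool from outside, world axes, zero at the start; "moment": the same for the moment, N m; "gripper_width": opening from 0.0 (shut) to 1.0 (fully open); "gripper_force": force on a finger pad.
Only numpy, scipy, OpenCV 4.12 (cv2) and the standard library are available. Lean on these libraries where they do the work, as an engineer would, in place of code of your own. Each camera call takes 0.05 s, during which the arm holds its last target. There are 200 camera calls.

### The job

Take the red-knobbed stop post out of its wooden block, enter its nut lengthwise into the slot of the aluminium clamp rail at the red mark, press it down against the spring strip just far enough to clear the lips, and twist it a quarter turn (either way) so that its grooves catch the lips when the spring lifts it. Feel your way: the post must never bear on the rail or spring with more than about 25 N. Let go, leaving the post upright and crosswise at the mark, and leave the cover plate, screwdriver, screw tin and vise alone.

Things in the scene. Friction and masses are not known exactly. Their poses are not given: they have to be found in the camera images.
- post_center (a point): Stop post, one rigid piece, 74 mm tall, about 0.16 kg, z up; this point is on its axis half-way up, 37 mm above its underside. Brass nut at the bottom, steel stem of 12 mm diameter from 14 to 50 mm above the underside, red knob on top. Looks and works the same after a half turn. It starts upright in the block's pocket and is drawn straight up.
- post: The same post, origin at the centre of the nut's underside, same axes. The nut, long along x: a foot 36 x 12 x 4 mm tall, then 42 x 16 mm (x by y) up to 14 mm. Two grooves 4 mm deep are cut across its top along y, each 7.5 to 15.5 mm from the axis; crosswise in the rail they take the lips.
- knob (a point): Centre of the post's red knob, where to grip it, across its 16 mm width (y). Knob 26 mm along x, 16 mm along y, 24 mm tall (50 to 74 mm above the post's underside), a white line along x on top. 25 mm above post_center, same axes.
- rail_mark (a point): Mid-point of the clamp rail at its red marks, on top of the cradle's base plate, 10 mm above the desk; x along the slot, y across, z up. The rail is a C-channel 160 mm long, 56 wide, 44 tall, slot upward, centred here in x and y. ITS HEIGHT IS NOT MEASURED: it is clamped with its underside anywhere from 0 to 16 mm above this point. This point does not tell the height; find it by feel.
- cradle: Fixed dark steel cradle 190 x 84 mm holding the rail, origin under its centre, axes as rail_mark. Red tabs beside the slot's middle (34 to 38 mm out) and end cheeks are 44 mm tall. Above the rail's own underside: rail top 44 mm; slot 19 mm wide; its lips' turned-down edges (9.5 to 13.5 mm from the middle) end at 31 mm; below them the inside is 48 mm wide.
- strip (a point): Spring strip inside the rail, copper-coloured, as long as the slot (this point is fixed, same as rail_mark). Above the rail's underside its free top is at 24 mm. It sinks 2 N per mm: the nut's underside meets it at 24 mm, the nut clears the lips to turn at 17 mm (14 N), it bottoms hard at 14 mm (20 N). Turn at 16 to 18 N. Once caught: 21 mm, 6 N; pulling up further is rigid.
- block: Fixed wooden parking block 80 x 56 x 25 mm, origin under its centre; pocket 43 x 17 mm (long along x), 12 mm deep, holding the post's nut, post x along block x.
- cover_plate: Loose chrome harmonica cover plate 28 x 102 x 10 mm (long along y), origin under its centre. Leave alone.
- screwdriver: Loose small screwdriver, blue plastic handle, 120 mm long, lying. Leave alone.
- screw_tin: Loose squat round tin of brass screws, 68 mm diameter, 28 mm tall, origin under its centre. Leave alone.
- vise: Fixed small blue cast-iron bench vise with copper jaw faces gripping an aluminium comb; about 130 x 105 mm, 110 mm tall, origin under its centre. Do not touch.

How it is judged:
By the outcome, as a careful person would: the job done as asked, in the order asked, and still so for the second after the job is handed in, with the robot touching nothing.
It also fails if it takes over 54 s, if anything falls off the work surface, if the arm or the gripper's body presses on something with over 40 N, if the wrist force passes 120 N, or if a joint passes its speed limit or range.

## Working session

There is one attempt and no reset: what is moved stays moved. The work goes in short steps, Python scripts to look and compute and a tool call to move; the robot and the scene stay as the last step left them, time stands still between calls to the robot, and variables do not carry over. Pictures are saved under pics/ and viewed, at most 10 in all, crops included, and the job is handed in when it is done.

Besides the shell and the picture viewer there is one more tool, called by a JSON object that holds its "fn" and its "kwargs", one argument or row to a line. move_arm: Moves the arm, as the interface text tells. Its arguments: {"type":"object","properties":{"series":{"type":"array"}},"required":["series"]}

```bash
mkdir -p pics; python3 - <<'E'
from station import r
import cv2,pickle
for n in("scene","top"):
    c=r.capture(n); pickle.dump(c,open(f"pics/{n}0.pkl","wb")); cv2.imwrite(f"pics/{n}0.png",cv2.resize(c["img"][:,:,::-1],(800,600),interpolation=cv2.INTER_CUBIC)); print(c["camera_matrix"],c["rvec"],c["tvec"])
s=r.sense();print({k:s[k] for k in("time_s","tcp_pos","ee_rot","wrist_force","gripper_width")})
E
```

```text
[[403.44062098   0.         286.61490386]
 [  0.         403.44062098 212.06192836]
 [  0.           0.           1.        ]] [ 1.76641192  1.87239694 -0.70088771] [-0.03916313 -0.432345    1.33534028]
[[443.59366821   0.         275.32012645]
 [  0.         443.59366821 214.21021489]
 [  0.           0.           1.        ]] [ 2.14016722 -2.20258547  0.07853406] [0.11360141 0.63043965 1.00644478]
{'time_s': 0.1, 'tcp_pos': array([0.21869316, 0.58496993, 0.24658857]), 'ee_rot': array([[ 9.36630475e-01, -3.50318503e-01, -5.47878711e-04],
       [-3.50318904e-01, -9.36628635e-01, -1.86139684e-03],
       [ 1.38922867e-04,  1.93537328e-03, -9.99998118e-01]]), 'wrist_force': array([ 0.03111105,  0.21713501, -0.99381386]), 'gripper_width': 0.9987455464721195}
```

View pics/top0.png

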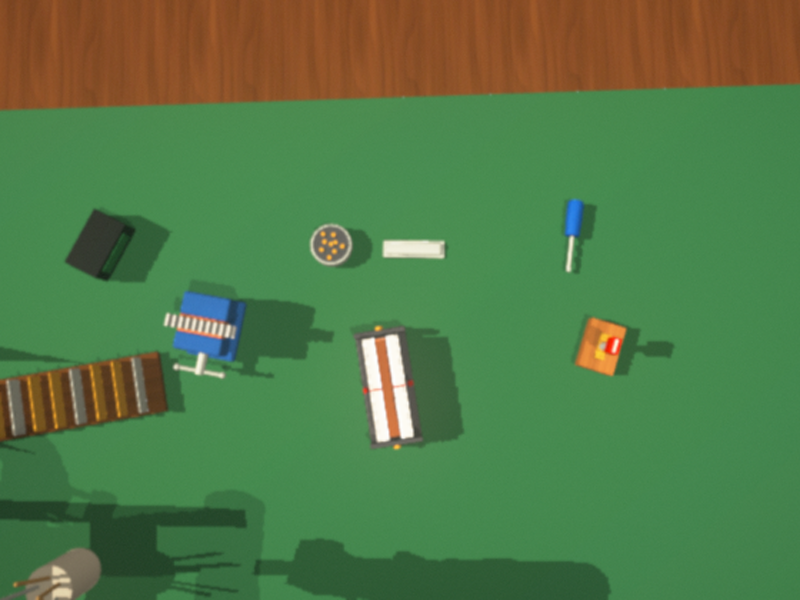

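View pics/scene0.png

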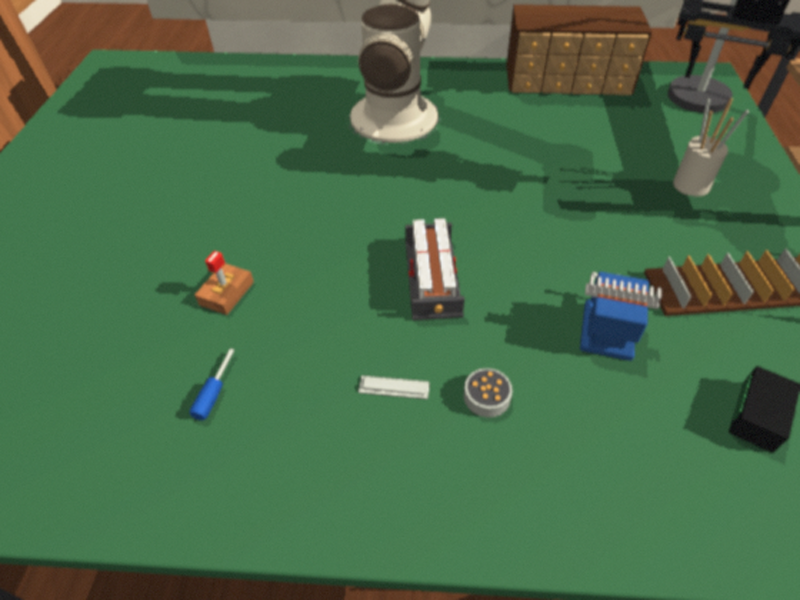

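The top view shows the block with its red knob at about (605,347) and the rail at about (388,388), both in 800x600 pixels. The scene view shows the knob at about (216,262) and the rail at about (435,265). Next I'll make enlarged crops.

```bash
python3 - <<'E'
import cv2,pickle,numpy as np
t=pickle.load(open("pics/top0.pkl","rb"))["img"][:,:,::-1];s=pickle.load(open("pics/scene0.pkl","rb"))["img"][:,:,::-1]
def crop(im,u,v,w,h,k):return cv2.resize(im[v:v+h,u:u+w],None,fx=k,fy=k,interpolation=cv2.INTER_CUBIC)
# top: block (395,215) 50x50 x8 ; rail (240,222) 66x98 x6
A=crop(t,395,215,50,50,8);B=crop(t,240,222,66,98,6)
o=np.zeros((600,800,3),np.uint8);o[:400,:400]=A;o[:588,400:796]=B;cv2.imwrite("pics/c1.png",o)
A=crop(s,132,170,50,55,8);B=crop(s,275,148,57,80,7)
o=np.zeros((600,800,3),np.uint8);o[:440,:400]=A;o[:560,400:799]=B;cv2.imwrite("pics/c2.png",o)
E
```

```text
(no output)
```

View pics/c1.png

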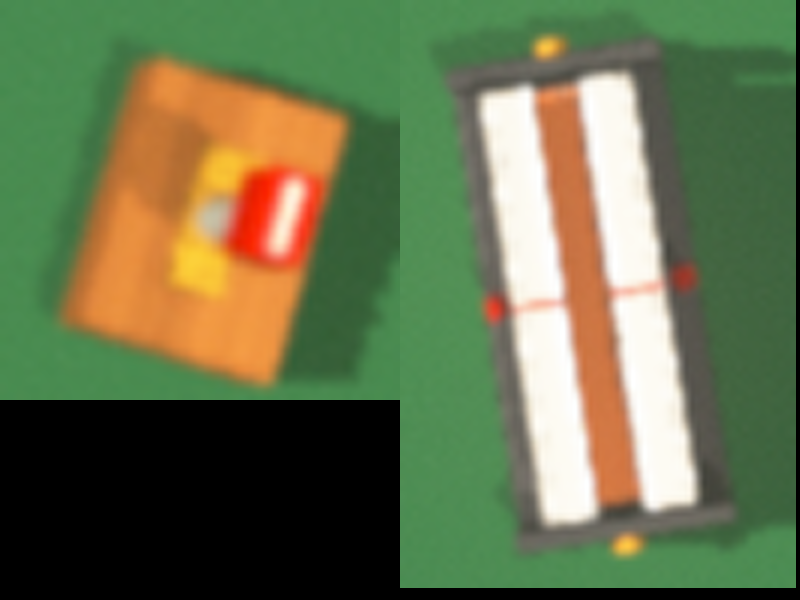

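View pics/c2.png

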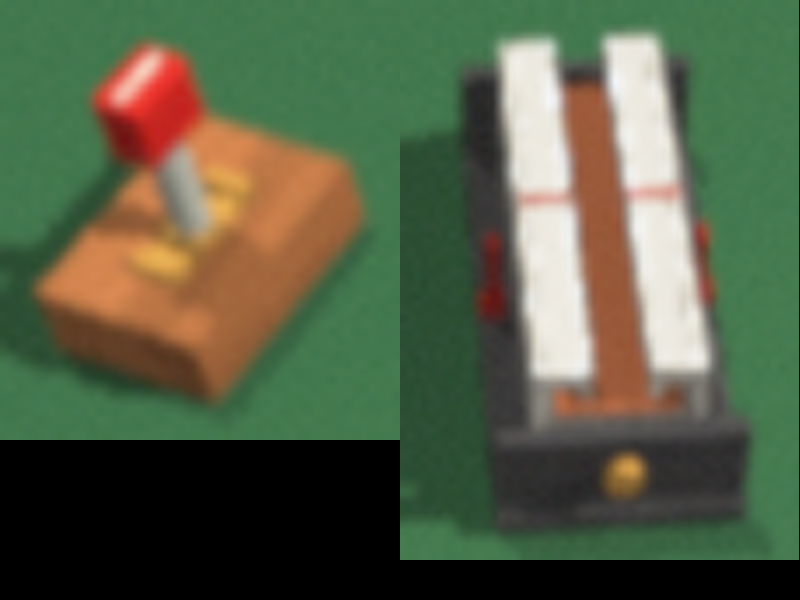

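The crops give pixels for the knob line, nut, block corners, rail corners, red marks and cheeks. I'll fit both poses across the two cameras.

```bash
cat > fit.py <<'E'
import cv2,pickle,numpy as np
from scipy.optimize import least_squares
C={n:pickle.load(open(f"pics/{n}0.pkl","rb")) for n in("top","scene")}
def proj(n,P):
    c=C[n];return cv2.projectPoints(np.float64(P),c["rvec"],c["tvec"],c["camera_matrix"],None)[0][:,0]
px={"tb":lambda X,Y:(395+(X+.5)/8-.5,215+(Y+.5)/8-.5),"tr":lambda X,Y:(240+(X-399.5)/6-.5,222+(Y+.5)/6-.5),
 "sb":lambda X,Y:(132+(X+.5)/8-.5,170+(Y+.5)/8-.5),"sr":lambda X,Y:(275+(X-399.5)/7-.5,148+(Y+.5)/7-.5)}
def fit(obs,x0,hidx):
    # obs: (view,X,Y, lx,ly,lz, usesh)
    def pred(p,o):
        c,s=np.cos(p[2]),np.sin(p[2]);P=[[p[0]+c*o[3]-s*o[4],p[1]+s*o[3]+c*o[4],o[5]+(p[3] if hidx and o[6] else 0)]]
        return proj("top" if o[0][0]=="t" else "scene",P)[0]
    f=lambda p:np.ravel([pred(p,o)-px[o[0]](o[1],o[2]) for o in obs])
    q=least_squares(f,x0,loss="soft_l1",x_scale=[.01,.01,.1,.01][:len(x0)]);return q.x,f(q.x).reshape(-1,2)
if __name__=="__main__":
    for n in C:
        R=cv2.Rodrigues(C[n]["rvec"])[0];print(n,"cam",-R.T@C[n]["tvec"].ravel())
    B=[("tb",298,180,.011,0,.087,0),("tb",278,250,-.011,0,.087,0),("sb",157,55,.011,0,.087,0),("sb",117,103,-.011,0,.087,0)]
    b0=[.5,-.2,-.3]
    # seed by intersecting
    x,res=fit(B,b0,False);print("post",x[:2],np.degrees(x[2]));print(res.round(1))
    BB=[("tb",155,55,.04,.028,.025,0),("tb",350,118,.04,-.028,.025,0),("tb",275,385,-.04,-.028,.025,0),("tb",62,322,-.04,.028,.025,0),
     ("sb",36,290,-.04,-.028,.025,0),("sb",350,158,.04,.028,.025,0)]
    x,res=fit(BB,b0,False);print("block",x[:2],np.degrees(x[2]));print(res.round(1))
    x,res=fit(B+BB,b0,False);print("both",x[:2],np.degrees(x[2]));print(res.round(1))
    z=.054
    Rr=[("tr",447,75,.095,.042,.044,0),("tr",660,42,.095,-.042,.044,0),("tr",520,550,-.095,.042,.044,0),("tr",733,515,-.095,-.042,.044,0),
     ("tr",480,95,.08,.028,z,1),("tr",635,72,.08,-.028,z,1),("tr",545,525,-.08,.028,z,1),("tr",698,503,-.08,-.028,z,1),
     ("tr",568,301,0,.0095,z,1),("tr",612,293,0,-.0095,z,1),("tr",494,309,0,.036,.044,0),("tr",684,278,0,-.036,.044,0),
     ("sr",498,42,-.08,-.028,z,1),("sr",658,36,-.08,.028,z,1),("sr",530,377,.08,-.028,z,1),("sr",712,377,.08,.028,z,1),
     ("sr",578,196,0,-.0095,z,1),("sr",627,194,0,.0095,z,1),("sr",492,437,.095,-.042,.044,0),("sr",750,427,.095,.042,.044,0)]
    x,res=fit(Rr,[.45,0,.1,.008],True);print("rail",x[:2],np.degrees(x[2]),"h",x[3]);print(res.round(1))
E
python3 fit.py
```

```text
top cam [0.54518461 0.08328191 1.05788864]
scene cam [1.19203312 0.11877494 0.73248835]
post [ 0.55906848 -0.23999273] 35.52568804150143
[[-4.9  0.3]
 [ 3.9 -0.3]
 [-0.9  5.6]
 [ 0.9 -6.1]]
block [ 0.5591124  -0.24030499] -17.396650559301957
[[ -0.2   0.7]
 [ -1.   -0.6]
 [ -0.1  -0.6]
 [  2.9   0.6]
 [ 18.7 -22.3]
 [-19.   23.4]]
both [ 0.55906619 -0.24067874] -17.165556103576343
[[ -0.2  -0.5]
 [ -0.2   0.5]
 [ -5.5   5.9]
 [  4.9  -6.5]
 [ -0.1   0.8]
 [ -0.9  -0.6]
 [  0.1  -0.6]
 [  3.1   0.7]
 [ 18.5 -22.3]
 [-19.1  23.3]]
rail [0.50337086 0.10863293] 7.085657078261006 h 0.007680438300995329
[[-0.8 -1.8]
 [ 0.  -1.9]
 [-0.7  2.4]
 [ 0.7  2.6]
 [ 0.2  0.2]
 [-1.   0.2]
 [ 0.  -0. ]
 [-0.5 -0.2]
 [-1.   0.1]
 [ 0.1  0.1]
 [ 0.1  0.2]
 [-0.2  0.5]
 [ 0.   0.3]
 [-0.5  0.1]
 [ 0.1 -0.2]
 [-1.  -1.5]
 [-1.4  0.3]
 [-0.4  0.2]
 [-0.2  1.8]
 [ 0.1  1.3]]
```

```bash
sed -i 's/("sb",157,55,.011/("sb",157,55,-.011/;s/("sb",117,103,-.011/("sb",117,103,.011/;s/("sb",36,290,-.04,-.028/("sb",36,290,.04,-.028/;s/("sb",350,158,.04,.028/("sb",350,158,-.04,.028/' fit.py; sed -i 's/("tb",62,322,-.04,.028,.025,0),/("tb",62,322,-.04,.028,.0,0),("sb",215,403,.04,.028,0,0),/' fit.py; python3 fit.py | head -30
python3 - <<'E'
import numpy as np
from station import r
s=r.sense();print(s["joints"],s["tcp_pos"])
E
```

```text
top cam [0.54518461 0.08328191 1.05788864]
scene cam [1.19203312 0.11877494 0.73248835]
post [ 0.55921656 -0.24053167] -17.476529409641806
[[-0.3 -0.6]
 [-0.3  0.4]
 [-0.  -0.4]
 [-0.5 -0. ]]
block [ 0.55894329 -0.24045651] -18.801050591307888
[[ 0.4  0.6]
 [-0.6 -0.1]
 [-0.5 -0.4]
 [-0.3  0.2]
 [-0.  -0.3]
 [-0.4  0.1]
 [-0.7  0.2]]
both [ 0.55904434 -0.24050069] -18.74625383426295
[[-0.2 -0.5]
 [-0.4  0.5]
 [ 0.1 -0.4]
 [-0.6 -0.1]
 [ 0.4  0.6]
 [-0.6 -0.2]
 [-0.5 -0.4]
 [-0.3  0.2]
 [-0.  -0.3]
 [-0.5  0.2]
 [-0.8  0.2]]
rail [0.50337086 0.10863293] 7.085657078261006 h 0.007680438300995329
[[-0.8 -1.8]
 [ 0.  -1.9]
[ 8.43176156e+01  2.20852241e+01  3.87567769e-01 -2.22369451e-02
 -6.84115795e+01 -1.48162440e+01] [0.21869316 0.58496993 0.24658857]
```

The post fits at (0.559, -0.2405), yaw -18.7°. The rail fits at (0.5034, 0.1086), yaw 7.1°, with h roughly 8 mm. Residuals for both are mostly under 1 px, up to about 2.6 px at the cheek corners. I'm moving above the post.

{"fn": "move_arm", "kwargs": {
  "series": [
    {"grip": 0.5, "xyz": [33, 36, 0], "angular": [0, 0, 0]},
    {"grip": 0.5, "xyz": [66, 72, 0], "angular": [0, 0, 0]},
    {"grip": 0.5, "xyz": [99, 108, 0], "angular": [0, 0, 0]},
    {"grip": 0.5, "xyz": [132, 144, 0], "angular": [0, 0, 0]},
    {"grip": 0.5, "xyz": [165, 180, 0], "angular": [0, 0, 0]},
    {"grip": 0.5, "xyz": [198, 216, 0], "angular": [0, 0, 0]},
    {"grip": 0.5, "xyz": [231, 252, 0], "angular": [0, 0, 0]},
    {"grip": 0.5, "xyz": [264, 288, 0], "angular": [0, 0, 0]},
    {"grip": 0.5, "xyz": [297, 324, 0], "angular": [0, 0, 0]},
    {"grip": 0.5, "xyz": [330, 360, 0], "angular": [0, 0, 0]}
  ]
}}

```text
time_s: 1.1
tcp_pos: [0.4019, 0.1307, 0.2476]
ee_rot: [[0.937, -0.35, 0.0], [-0.35, -0.937, 0.0], [0.0, -0.0, -1.0]]
wrist_force: [1.5, 0.8, -0.0]
gripper_width: 0.503
gripper_force: 0.0
```

{"fn": "move_arm", "kwargs": {
  "series": [
    {"grip": 0.5, "xyz": [33, 36, 0], "angular": [0, 0, -0.03]},
    {"grip": 0.5, "xyz": [66, 72, 0], "angular": [0, 0, -0.03]},
    {"grip": 0.5, "xyz": [99, 108, 0], "angular": [0, 0, -0.03]},
    {"grip": 0.5, "xyz": [132, 144, 0], "angular": [0, 0, -0.03]},
    {"grip": 0.5, "xyz": [165, 180, 0], "angular": [0, 0, -0.03]},
    {"grip": 0.5, "xyz": [198, 216, 0], "angular": [0, 0, -0.03]},
    {"grip": 0.5, "xyz": [231, 252, 0], "angular": [0, 0, -0.03]},
    {"grip": 0.5, "xyz": [264, 288, 0], "angular": [0, 0, -0.03]},
    {"grip": 0.5, "xyz": [278, 294, 0], "angular": [0, 0, -0.03]},
    {"grip": 0.5, "xyz": [278, 294, 0], "angular": [0, 0, -0.03]}
  ]
}}

```text
time_s: 2.1
tcp_pos: [0.5597, -0.2421, 0.2458]
ee_rot: [[0.946, -0.325, -0.002], [-0.325, -0.946, 0.0], [-0.002, 0.0, -1.0]]
wrist_force: [-0.0, -0.5, -1.0]
gripper_width: 0.5
gripper_force: 0.0
```

```bash
cat > st.py <<'E'
from station import r
import numpy as np,sys
np.set_printoptions(precision=4,suppress=True)
s=r.sense();R=np.array(s["ee_rot"]);p=s["tcp_pos"]
print(s["time_s"],"p",p,"phi",np.degrees(np.arctan2(R[1,0],R[0,0])),"tilt",R[:2,2],"F",s["wrist_force"],"M",s["moment"],"g",s["gripper_width"],s["gripper_force"],"j",s["joints"])
if len(sys.argv)>1:
    t=np.array([float(a) for a in sys.argv[1:4]]);print("tool shift mm",R.T@(t-p)*1000)
E
python3 st.py .559 -.2405 .130
```

```text
2.1 p [ 0.5597 -0.2421  0.2458] phi -18.970919222415443 tilt [-0.0021  0.0004] F [-0.0273 -0.4691 -0.9552] M [0.0316 0.0603 0.0236] g 0.5003875874046373 0.0 j [ -8.2009  20.6917  -1.8595  -0.0035 -67.5718  79.2314]
tool shift mm [ -0.9659  -1.3181 115.8285]
```

{"fn": "move_arm", "kwargs": {
  "series": [
    {"grip": 0.5, "xyz": [-1, -1.3, 40], "angular": [0, 0, 0]},
    {"grip": 0.5, "xyz": [-1, -1.3, 80], "angular": [0, 0, 0]},
    {"grip": 0.5, "xyz": [-1, -1.3, 115], "angular": [0, 0, 0]},
    {"grip": 0.5, "xyz": [-1, -1.3, 140], "angular": [0, 0, 0]},
    {"grip": 0.5, "xyz": [-1, -1.3, 155], "angular": [0, 0, 0]},
    {"grip": 0.5, "xyz": [-1, -1.3, 164], "angular": [0, 0, 0]},
    {"grip": 0.5, "xyz": [-1, -1.3, 164], "angular": [0, 0, 0]},
    {"grip": 0.5, "xyz": [-1, -1.3, 164], "angular": [0, 0, 0]}
  ]
}}

```text
time_s: 2.9
tcp_pos: [0.5592, -0.2383, 0.0844]
ee_rot: [[0.947, -0.321, 0.001], [-0.321, -0.947, -0.0], [0.001, -0.0, -1.0]]
wrist_force: [-0.3, 0.2, 0.3]
gripper_width: 0.497
gripper_force: 0.0
```

```bash
python3 st.py .559 -.2405 .081; python3 - <<'E'
from station import r
import cv2,numpy as np
o=np.zeros((400,800,3),np.uint8)
t=r.capture("top")["img"][:,:,::-1][215:265,395:445];s=r.capture("scene")["img"][:,:,::-1][165:215,125:175]
o[:,:400]=cv2.resize(t,(400,400),interpolation=cv2.INTER_CUBIC);o[:,400:]=cv2.resize(s,(400,400),interpolation=cv2.INTER_CUBIC)
cv2.imwrite("pics/g1.png",o)
E
```

```text
2.9 p [ 0.5592 -0.2383  0.0844] phi -18.732448364418808 tilt [ 0.0013 -0.0004] F [-0.3492  0.2274  0.2632] M [-0.0737 -0.0457  0.0404] g 0.4969561201046455 0.0 j [ -7.8289  29.3667 -13.5191   0.0192 -47.0392  79.0834]
tool shift mm [0.4803 2.1932 3.4367]
```

View pics/g1.png

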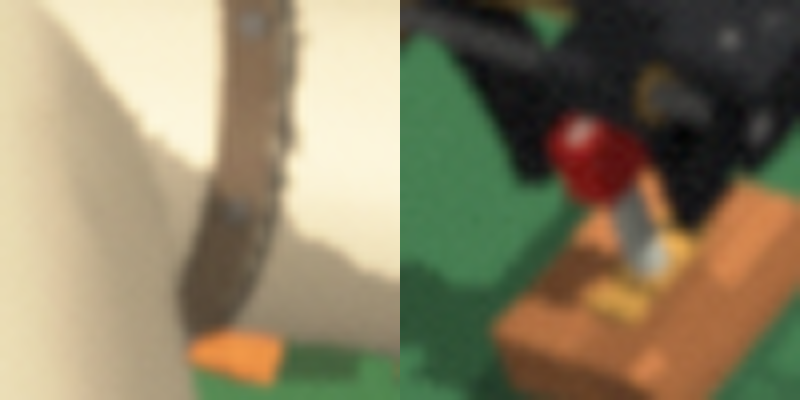

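The scene crop shows the fingers straddling the knob at about (600,150), with the post upright in its pocket. I'll trim the position and check that it has settled.

{"fn": "move_arm", "kwargs": {
  "series": [
    {"grip": 0.5, "xyz": [0.5, 1, 3], "angular": [0, 0, 0]},
    {"grip": 0.5, "xyz": [0.5, 1, 3], "angular": [0, 0, 0]},
    {"grip": 0.5, "xyz": [0.5, 1, 3], "angular": [0, 0, 0]},
    {"grip": 0.5, "xyz": [0.5, 1, 3], "angular": [0, 0, 0]}
  ]
}}

```text
time_s: 3.4
tcp_pos: [0.5589, -0.2397, 0.0807]
ee_rot: [[0.947, -0.322, 0.0], [-0.322, -0.947, -0.0], [0.0, -0.0, -1.0]]
wrist_force: [1.0, 0.8, -0.6]
gripper_width: 0.502
gripper_force: 0.0
```

```bash
python3 st.py .559 -.2405 .081
```

```text
3.4 p [ 0.5589 -0.2397  0.0807] phi -18.786801744295385 tilt [ 0.0002 -0.    ] F [ 0.9739  0.7969 -0.5732] M [-0.0212 -0.0215 -0.0077] g 0.5024161421421021 0.0 j [ -7.9816  29.6823 -13.6079   0.0009 -46.6977  79.1941]
tool shift mm [ 0.2986  0.7034 -0.3089]
```

Settled to within 1 mm. Now I'll close.

{"fn": "move_arm", "kwargs": {
  "series": [
    {"grip": 0.0, "xyz": [0, 0.5, 0], "angular": [0, 0, 0]},
    {"grip": 0.0, "xyz": [0, 0.5, 0], "angular": [0, 0, 0]},
    {"grip": 0.0, "xyz": [0, 0.5, 0], "angular": [0, 0, 0]},
    {"grip": 0.0, "xyz": [0, 0.5, 0], "angular": [0, 0, 0]},
    {"grip": 0.0, "xyz": [0, 0.5, 0], "angular": [0, 0, 0]},
    {"grip": 0.0, "xyz": [0, 0.5, 0], "angular": [0, 0, 0]},
    {"grip": 0.0, "xyz": [0, 0.5, 0], "angular": [0, 0, 0]},
    {"grip": 0.0, "xyz": [0, 0.5, 0], "angular": [0, 0, 0]}
  ]
}}

```text
time_s: 4.2
tcp_pos: [0.5588, -0.2401, 0.0805]
ee_rot: [[0.947, -0.322, -0.0], [-0.322, -0.947, 0.0], [-0.0, -0.0, -1.0]]
wrist_force: [0.1, 0.1, -0.1]
gripper_width: 0.184
gripper_force: 29.9
```

```bash
python3 st.py .559 -.2405 .081
```

```text
4.2 p [ 0.5588 -0.2401  0.0805] phi -18.78288691035267 tilt [-0.  0.] F [ 0.1117  0.1402 -0.1315] M [-0.0085  0.0081 -0.0282] g 0.18430190468368343 29.909081971272826 j [ -8.0228  29.6982 -13.6078  -0.0017 -46.6952  79.241 ]
tool shift mm [ 0.3473  0.274  -0.4767]
```

{"fn": "move_arm", "kwargs": {
  "series": [
    {"grip": 0.0, "xyz": [0, 0, -4], "angular": [0, 0, 0]},
    {"grip": 0.0, "xyz": [0, 0, -10], "angular": [0, 0, 0]},
    {"grip": 0.0, "xyz": [0, 0, -18], "angular": [0, 0, 0]},
    {"grip": 0.0, "xyz": [0, 0, -30], "angular": [0, 0, 0]},
    {"grip": 0.0, "xyz": [0, 0, -50], "angular": [0, 0, 0]},
    {"grip": 0.0, "xyz": [0, 0, -75], "angular": [0, 0, 0]},
    {"grip": 0.0, "xyz": [0, 0, -95], "angular": [0, 0, 0]},
    {"grip": 0.0, "xyz": [0, 0, -105], "angular": [0, 0, 0]},
    {"grip": 0.0, "xyz": [0, 0, -110], "angular": [0, 0, 0]},
    {"grip": 0.0, "xyz": [0, 0, -110], "angular": [0, 0, 0]}
  ]
}}

```text
time_s: 5.2
tcp_pos: [0.5587, -0.2401, 0.191]
ee_rot: [[0.947, -0.322, 0.001], [-0.322, -0.947, 0.0], [0.001, -0.0, -1.0]]
wrist_force: [1.1, -0.3, -2.1]
gripper_width: 0.179
gripper_force: 29.9
```

```bash
python3 st.py .5034 .1086 .190
```

```text
5.2 p [ 0.5587 -0.2401  0.191 ] phi -18.789519405703956 tilt [0.0006 0.0001] F [ 1.0787 -0.2881 -2.1133] M [ 0.0446 -0.0142 -0.025 ] g 0.1792920086334041 29.91129592526704 j [ -8.0209  22.9108  -6.7099  -0.0131 -60.3437  79.2379]
tool shift mm [-164.6701 -312.2546    0.9683]
```

{"fn": "move_arm", "kwargs": {
  "series": [
    {"grip": 0.0, "xyz": [-12, -22, 0], "angular": [0, 0, -0.04]},
    {"grip": 0.0, "xyz": [-33, -63, 0], "angular": [0, 0, -0.1]},
    {"grip": 0.0, "xyz": [-56, -106, 0], "angular": [0, 0, -0.16]},
    {"grip": 0.0, "xyz": [-79, -149, 0], "angular": [0, 0, -0.22]},
    {"grip": 0.0, "xyz": [-102, -193, 0], "angular": [0, 0, -0.29]},
    {"grip": 0.0, "xyz": [-125, -237, 0], "angular": [0, 0, -0.36]},
    {"grip": 0.0, "xyz": [-146, -277, 0], "angular": [0, 0, -0.41]},
    {"grip": 0.0, "xyz": [-160, -303, 0], "angular": [0, 0, -0.44]},
    {"grip": 0.0, "xyz": [-164.7, -312.2, 0], "angular": [0, 0, -0.452]},
    {"grip": 0.0, "xyz": [-164.7, -312.2, 0], "angular": [0, 0, -0.452]}
  ]
}}

```text
time_s: 6.2
tcp_pos: [0.5028, 0.1093, 0.1897]
ee_rot: [[0.992, 0.126, -0.002], [0.126, -0.992, -0.001], [-0.002, 0.001, -1.0]]
wrist_force: [-1.0, -1.2, -1.2]
gripper_width: 0.18
gripper_force: 29.9
```

{"fn": "move_arm", "kwargs": {
  "series": [
    {"grip": 0.0, "xyz": [0, 0, 10], "angular": [0, 0, 0]},
    {"grip": 0.0, "xyz": [0, 0, 20], "angular": [0, 0, 0]},
    {"grip": 0.0, "xyz": [0, 0, 30], "angular": [0, 0, 0]},
    {"grip": 0.0, "xyz": [0, 0, 35], "angular": [0, 0, 0]},
    {"grip": 0.0, "xyz": [0, 0, 35], "angular": [0, 0, 0]},
    {"grip": 0.0, "xyz": [0, 0, 35], "angular": [0, 0, 0]},
    {"grip": 0.0, "xyz": [0, 0, 35], "angular": [0, 0, 0]}
  ]
}}

```text
time_s: 6.9
tcp_pos: [0.5037, 0.1085, 0.156]
ee_rot: [[0.992, 0.124, 0.001], [0.124, -0.992, 0.0], [0.001, -0.0, -1.0]]
wrist_force: [-0.5, 0.7, -1.0]
gripper_width: 0.181
gripper_force: 29.9
```

```bash
python3 st.py .5034 .1086 .155; python3 - <<'E'
from station import r
import cv2,numpy as np,pickle
c=r.capture("scene");pickle.dump(c,open("pics/scene1.pkl","wb"));s=c["img"][:,:,::-1][135:215,260:360]
cv2.imwrite("pics/r1.png",cv2.resize(s,(700,560),interpolation=cv2.INTER_CUBIC))
E
```

```text
6.9 p [0.5037 0.1085 0.156 ] phi 7.113035602083761 tilt [0.0009 0.0003] F [-0.4735  0.6565 -1.0112] M [-0.022  -0.0132  0.0459] g 0.18064475835123578 29.91127763176337 j [ 30.229   16.572  -22.288    0.0124 -51.084   66.8762]
tool shift mm [-0.3176 -0.1251  0.9541]
```

View pics/r1.png

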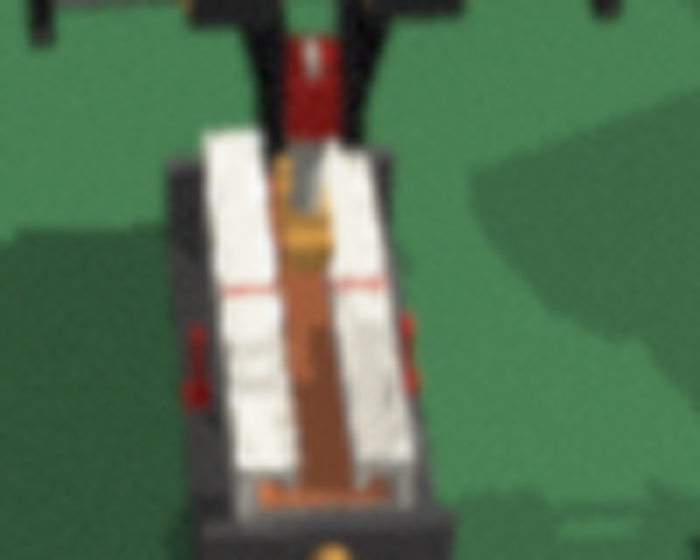

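The nut is centred over the slot at about (305,240), between slot edges near x 277 and 333. I'll descend by feel.

{"fn": "move_arm", "kwargs": {
  "series": [
    {"grip": 0.0, "xyz": [-0.3, 0, 5], "angular": [0, 0, 0]},
    {"grip": 0.0, "xyz": [-0.3, 0, 10], "angular": [0, 0, 0]},
    {"grip": 0.0, "xyz": [-0.3, 0, 15], "angular": [0, 0, 0]},
    {"grip": 0.0, "xyz": [-0.3, 0, 17], "angular": [0, 0, 0]},
    {"grip": 0.0, "xyz": [-0.3, 0, 17], "angular": [0, 0, 0]},
    {"grip": 0.0, "xyz": [-0.3, 0, 17], "angular": [0, 0, 0]}
  ]
}}

```text
time_s: 7.55
tcp_pos: [0.5032, 0.1085, 0.1385]
ee_rot: [[0.992, 0.124, 0.0], [0.124, -0.992, -0.0], [0.0, 0.0, -1.0]]
wrist_force: [-0.4, 0.7, -1.9]
gripper_width: 0.178
gripper_force: 29.9
```

{"fn": "move_arm", "kwargs": {
  "series": [
    {"grip": 0.0, "xyz": [0, 0, 1], "angular": [0, 0, 0]},
    {"grip": 0.0, "xyz": [0, 0, 2], "angular": [0, 0, 0]},
    {"grip": 0.0, "xyz": [0, 0, 3], "angular": [0, 0, 0]},
    {"grip": 0.0, "xyz": [0, 0, 4], "angular": [0, 0, 0]},
    {"grip": 0.0, "xyz": [0, 0, 4], "angular": [0, 0, 0]}
  ]
}}

```text
time_s: 8.05
tcp_pos: [0.503, 0.1084, 0.1344]
ee_rot: [[0.992, 0.124, -0.0], [0.124, -0.992, -0.0], [-0.0, 0.0, -1.0]]
wrist_force: [-0.4, 0.8, -1.5]
gripper_width: 0.181
gripper_force: 29.9
```

```bash
python3 st.py .5034 .1086 .1275
```

```text
8.05 p [0.503  0.1084 0.1344] phi 7.112651050111008 tilt [-0.0003 -0.0001] F [-0.3928  0.8421 -1.478 ] M [-0.0519  0.0159  0.0088] g 0.18139624194514994 29.911335655488074 j [ 30.255   18.0752 -23.8375  -0.0034 -48.1047  66.8599]
tool shift mm [ 0.4654 -0.1527  6.8914]
```

Free so far, with the underside at about 66.9 mm. Next, 3 mm steps across the lip-top height.

{"fn": "move_arm", "kwargs": {
  "series": [
    {"grip": 0.0, "xyz": [0.4, 0, 1], "angular": [0, 0, 0]},
    {"grip": 0.0, "xyz": [0.4, 0, 2], "angular": [0, 0, 0]},
    {"grip": 0.0, "xyz": [0.4, 0, 3], "angular": [0, 0, 0]},
    {"grip": 0.0, "xyz": [0.4, 0, 3], "angular": [0, 0, 0]}
  ]
}}

```text
time_s: 8.45
tcp_pos: [0.5034, 0.1084, 0.1314]
ee_rot: [[0.992, 0.124, -0.0], [0.124, -0.992, -0.0], [-0.0, 0.0, -1.0]]
wrist_force: [0.2, 0.5, -0.4]
gripper_width: 0.183
gripper_force: 29.9
```

{"fn": "move_arm", "kwargs": {
  "series": [
    {"grip": 0.0, "xyz": [0, 0, 1], "angular": [0, 0, 0]},
    {"grip": 0.0, "xyz": [0, 0, 2], "angular": [0, 0, 0]},
    {"grip": 0.0, "xyz": [0, 0, 2.5], "angular": [0, 0, 0]},
    {"grip": 0.0, "xyz": [0, 0, 2.5], "angular": [0, 0, 0]}
  ]
}}

```text
time_s: 8.85
tcp_pos: [0.5034, 0.1085, 0.1289]
ee_rot: [[0.992, 0.124, -0.0], [0.124, -0.992, -0.0], [-0.0, 0.0, -1.0]]
wrist_force: [-1.1, -0.6, -1.6]
gripper_width: 0.182
gripper_force: 29.9
```

{"fn": "move_arm", "kwargs": {
  "series": [
    {"grip": 0.0, "xyz": [0, 0, 1], "angular": [0, 0, 0]},
    {"grip": 0.0, "xyz": [0, 0, 2], "angular": [0, 0, 0]},
    {"grip": 0.0, "xyz": [0, 0, 2.5], "angular": [0, 0, 0]},
    {"grip": 0.0, "xyz": [0, 0, 2.5], "angular": [0, 0, 0]}
  ]
}}

```text
time_s: 9.25
tcp_pos: [0.5034, 0.1084, 0.1264]
ee_rot: [[0.992, 0.124, -0.0], [0.124, -0.992, -0.0], [-0.0, 0.0, -1.0]]
wrist_force: [0.3, 0.5, -2.0]
gripper_width: 0.18
gripper_force: 29.9
```

{"fn": "move_arm", "kwargs": {
  "series": [
    {"grip": 0.0, "xyz": [0, 0, 1], "angular": [0, 0, 0]},
    {"grip": 0.0, "xyz": [0, 0, 2], "angular": [0, 0, 0]},
    {"grip": 0.0, "xyz": [0, 0, 2.5], "angular": [0, 0, 0]},
    {"grip": 0.0, "xyz": [0, 0, 2.5], "angular": [0, 0, 0]}
  ]
}}

```text
time_s: 9.65
tcp_pos: [0.5034, 0.1084, 0.1239]
ee_rot: [[0.992, 0.124, -0.0], [0.124, -0.992, -0.0], [-0.0, 0.0, -1.0]]
wrist_force: [-0.4, -0.3, -0.6]
gripper_width: 0.182
gripper_force: 29.9
```

{"fn": "move_arm", "kwargs": {
  "series": [
    {"grip": 0.0, "xyz": [0, 0, 1], "angular": [0, 0, 0]},
    {"grip": 0.0, "xyz": [0, 0, 2], "angular": [0, 0, 0]},
    {"grip": 0.0, "xyz": [0, 0, 2.5], "angular": [0, 0, 0]},
    {"grip": 0.0, "xyz": [0, 0, 2.5], "angular": [0, 0, 0]}
  ]
}}

```text
time_s: 10.05
tcp_pos: [0.5034, 0.1085, 0.1214]
ee_rot: [[0.992, 0.124, -0.0], [0.124, -0.992, -0.0], [-0.0, 0.0, -1.0]]
wrist_force: [-0.9, -0.3, -2.1]
gripper_width: 0.179
gripper_force: 29.9
```

{"fn": "move_arm", "kwargs": {
  "series": [
    {"grip": 0.0, "xyz": [0, 0, 1], "angular": [0, 0, 0]},
    {"grip": 0.0, "xyz": [0, 0, 2], "angular": [0, 0, 0]},
    {"grip": 0.0, "xyz": [0, 0, 2.5], "angular": [0, 0, 0]},
    {"grip": 0.0, "xyz": [0, 0, 2.5], "angular": [0, 0, 0]}
  ]
}}

```text
time_s: 10.45
tcp_pos: [0.5034, 0.1085, 0.1189]
ee_rot: [[0.992, 0.124, -0.0], [0.124, -0.992, -0.0], [-0.0, 0.0, -1.0]]
wrist_force: [0.2, 0.0, -1.2]
gripper_width: 0.176
gripper_force: 29.9
```

{"fn": "move_arm", "kwargs": {
  "series": [
    {"grip": 0.0, "xyz": [0, 0, 1], "angular": [0, 0, 0]},
    {"grip": 0.0, "xyz": [0, 0, 2], "angular": [0, 0, 0]},
    {"grip": 0.0, "xyz": [0, 0, 3], "angular": [0, 0, 0]},
    {"grip": 0.0, "xyz": [0, 0, 3], "angular": [0, 0, 0]}
  ]
}}

```text
time_s: 10.85
tcp_pos: [0.5033, 0.1084, 0.1159]
ee_rot: [[0.992, 0.124, -0.0], [0.124, -0.992, -0.0], [-0.0, 0.0, -1.0]]
wrist_force: [0.3, -0.3, -1.8]
gripper_width: 0.18
gripper_force: 29.9
```

{"fn": "move_arm", "kwargs": {
  "series": [
    {"grip": 0.0, "xyz": [0, 0, 1], "angular": [0, 0, 0]},
    {"grip": 0.0, "xyz": [0, 0, 2], "angular": [0, 0, 0]},
    {"grip": 0.0, "xyz": [0, 0, 3], "angular": [0, 0, 0]},
    {"grip": 0.0, "xyz": [0, 0, 3], "angular": [0, 0, 0]}
  ]
}}

```text
time_s: 11.25
tcp_pos: [0.5033, 0.1084, 0.1129]
ee_rot: [[0.992, 0.124, -0.0], [0.124, -0.992, -0.0], [-0.0, 0.0, -1.0]]
wrist_force: [0.5, -0.0, -1.9]
gripper_width: 0.182
gripper_force: 29.9
```

{"fn": "move_arm", "kwargs": {
  "series": [
    {"grip": 0.0, "xyz": [0, 0, 1], "angular": [0, 0, 0]},
    {"grip": 0.0, "xyz": [0, 0, 2], "angular": [0, 0, 0]},
    {"grip": 0.0, "xyz": [0, 0, 3], "angular": [0, 0, 0]},
    {"grip": 0.0, "xyz": [0, 0, 3], "angular": [0, 0, 0]}
  ]
}}

```text
time_s: 11.65
tcp_pos: [0.5035, 0.1085, 0.11]
ee_rot: [[0.992, 0.124, -0.0], [0.124, -0.992, -0.0], [-0.0, 0.0, -1.0]]
wrist_force: [-0.2, 0.4, -0.4]
gripper_width: 0.178
gripper_force: 29.9
```

{"fn": "move_arm", "kwargs": {
  "series": [
    {"grip": 0.0, "xyz": [0, 0, 1], "angular": [0, 0, 0]},
    {"grip": 0.0, "xyz": [0, 0, 2], "angular": [0, 0, 0]},
    {"grip": 0.0, "xyz": [0, 0, 2], "angular": [0, 0, 0]},
    {"grip": 0.0, "xyz": [0, 0, 2], "angular": [0, 0, 0]}
  ]
}}

```text
time_s: 12.05
tcp_pos: [0.5036, 0.1085, 0.1084]
ee_rot: [[0.992, 0.124, 0.0], [0.124, -0.992, 0.0], [0.0, -0.0, -1.0]]
wrist_force: [-0.9, 0.7, 2.2]
gripper_width: 0.182
gripper_force: 29.9
```

{"fn": "move_arm", "kwargs": {
  "series": [
    {"grip": 0.0, "xyz": [0, 0, 1], "angular": [0, 0, 0]},
    {"grip": 0.0, "xyz": [0, 0, 2], "angular": [0, 0, 0]},
    {"grip": 0.0, "xyz": [0, 0, 2], "angular": [0, 0, 0]},
    {"grip": 0.0, "xyz": [0, 0, 2], "angular": [0, 0, 0]}
  ]
}}

```text
time_s: 12.45
tcp_pos: [0.5036, 0.1085, 0.1066]
ee_rot: [[0.992, 0.124, 0.001], [0.124, -0.992, -0.0], [0.001, 0.0, -1.0]]
wrist_force: [-1.6, 0.4, 5.3]
gripper_width: 0.183
gripper_force: 29.9
```

{"fn": "move_arm", "kwargs": {
  "series": [
    {"grip": 0.0, "xyz": [0, 0, 1], "angular": [0, 0, 0]},
    {"grip": 0.0, "xyz": [0, 0, 2], "angular": [0, 0, 0]},
    {"grip": 0.0, "xyz": [0, 0, 2], "angular": [0, 0, 0]},
    {"grip": 0.0, "xyz": [0, 0, 2], "angular": [0, 0, 0]}
  ]
}}

```text
time_s: 12.85
tcp_pos: [0.5037, 0.1085, 0.1051]
ee_rot: [[0.992, 0.124, 0.001], [0.124, -0.992, -0.0], [0.001, 0.0, -1.0]]
wrist_force: [-3.2, 1.2, 9.2]
gripper_width: 0.181
gripper_force: 29.9
```

{"fn": "move_arm", "kwargs": {
  "series": [
    {"grip": 0.0, "xyz": [0, 0, 1], "angular": [0, 0, 0]},
    {"grip": 0.0, "xyz": [0, 0, 2], "angular": [0, 0, 0]},
    {"grip": 0.0, "xyz": [0, 0, 2.5], "angular": [0, 0, 0]},
    {"grip": 0.0, "xyz": [0, 0, 2.5], "angular": [0, 0, 0]},
    {"grip": 0.0, "xyz": [0, 0, 2.5], "angular": [0, 0, 0]}
  ]
}}

```text
time_s: 13.35
tcp_pos: [0.5038, 0.1085, 0.1032]
ee_rot: [[0.992, 0.125, 0.001], [0.125, -0.992, -0.0], [0.001, 0.0, -1.0]]
wrist_force: [-4.3, -0.7, 12.6]
gripper_width: 0.182
gripper_force: 29.9
```

```bash
python3 st.py .5034 .1086 .1016
```

```text
13.35 p [0.5038 0.1085 0.1032] phi 7.159876678343166 tilt [ 0.0012 -0.0001] F [-4.301  -0.7078 12.5848] M [-0.1331  1.3339 -0.0643] g 0.1821108610297956 29.902914196718484 j [ 30.2422  20.538  -25.7752   0.0553 -43.6319  66.8777]
tool shift mm [-0.4026 -0.1191  1.624 ]
```

{"fn": "move_arm", "kwargs": {
  "series": [
    {"grip": 0.0, "xyz": [-0.5, 0, 1], "angular": [0, 0, 0]},
    {"grip": 0.0, "xyz": [-0.7, 0, 1.7], "angular": [0, 0, 0]},
    {"grip": 0.0, "xyz": [-0.7, 0, 1.7], "angular": [0, 0, 0]},
    {"grip": 0.0, "xyz": [-0.7, 0, 1.7], "angular": [0, 0, 0]}
  ]
}}

```text
time_s: 13.75
tcp_pos: [0.5037, 0.1086, 0.1021]
ee_rot: [[0.992, 0.125, 0.003], [0.125, -0.992, 0.0], [0.003, 0.0, -1.0]]
wrist_force: [-4.1, -1.4, 14.4]
gripper_width: 0.181
gripper_force: 29.9
```

```bash
python3 st.py .5034 .1086 .1016
```

```text
13.75 p [0.5037 0.1086 0.1021] phi 7.180325925887602 tilt [0.0026 0.0002] F [-4.0921 -1.3782 14.3959] M [-0.3917  1.2838  0.0004] g 0.1813423433651199 29.90635234862566 j [ 30.2677  20.5889 -25.9246   0.0977 -43.3534  66.8417]
tool shift mm [-0.3197 -0.072   0.5127]
```

{"fn": "move_arm", "kwargs": {
  "series": [
    {"grip": 0.0, "xyz": [-0.7, 0, 0.7], "angular": [0, 0, 0]},
    {"grip": 0.0, "xyz": [-0.7, 0, 0.7], "angular": [0, 0, 0]},
    {"grip": 0.0, "xyz": [-0.7, 0, 0.7], "angular": [0, 0, 0]},
    {"grip": 0.0, "xyz": [-0.7, 0, 0.7], "angular": [0, 0, 0]}
  ]
}}

```text
time_s: 14.15
tcp_pos: [0.5036, 0.1086, 0.1018]
ee_rot: [[0.992, 0.125, 0.004], [0.125, -0.992, 0.0], [0.004, 0.0, -1.0]]
wrist_force: [-3.1, -1.3, 16.4]
gripper_width: 0.183
gripper_force: 29.9
```

{"fn": "move_arm", "kwargs": {
  "series": [
    {"grip": 0.0, "xyz": [0, 0, 0], "angular": [0, 0, 0.05]},
    {"grip": 0.0, "xyz": [0, 0, 0], "angular": [0, 0, 0.12]},
    {"grip": 0.0, "xyz": [0, 0, 0], "angular": [0, 0, 0.2]},
    {"grip": 0.0, "xyz": [0, 0, 0], "angular": [0, 0, 0.25]},
    {"grip": 0.0, "xyz": [0, 0, 0], "angular": [0, 0, 0.25]}
  ]
}}

```text
time_s: 14.65
tcp_pos: [0.5048, 0.1092, 0.1021]
ee_rot: [[0.992, -0.124, 0.007], [-0.124, -0.992, 0.002], [0.006, -0.002, -1.0]]
wrist_force: [-1.6, -1.5, 15.4]
gripper_width: 0.185
gripper_force: 29.9
```

```bash
python3 st.py .5034 .1086 .1016
```

```text
14.65 p [0.5048 0.1092 0.1021] phi -7.132309336494219 tilt [0.0067 0.0017] F [-1.5855 -1.4968 15.3618] M [-0.3188  0.4824  0.0141] g 0.18501167023631762 29.91689250105992 j [ 30.2948  20.5846 -25.9568   0.1633 -43.0792  52.4544]
tool shift mm [-1.2983  0.7695  0.5081]
```

{"fn": "move_arm", "kwargs": {
  "series": [
    {"grip": 0.0, "xyz": [-0.5, 0.3, 0.2], "angular": [0, 0, 0.08]},
    {"grip": 0.0, "xyz": [-1, 0.6, 0.3], "angular": [0, 0, 0.2]},
    {"grip": 0.0, "xyz": [-1, 0.6, 0.3], "angular": [0, 0, 0.32]},
    {"grip": 0.0, "xyz": [-1, 0.6, 0.3], "angular": [0, 0, 0.44]},
    {"grip": 0.0, "xyz": [-1, 0.6, 0.3], "angular": [0, 0, 0.5]},
    {"grip": 0.0, "xyz": [-1, 0.6, 0.3], "angular": [0, 0, 0.5]}
  ]
}}

```text
time_s: 15.25
tcp_pos: [0.5047, 0.1093, 0.1022]
ee_rot: [[0.811, -0.585, 0.009], [-0.585, -0.811, 0.003], [0.006, -0.008, -1.0]]
wrist_force: [-0.6, -0.6, 14.3]
gripper_width: 0.182
gripper_force: 29.9
```

```bash
python3 st.py .5034 .1086 .1016
```

```text
15.25 p [0.5047 0.1093 0.1022] phi -35.78163522963123 tilt [0.009  0.0028] F [-0.6191 -0.6097 14.2692] M [-0.0355  0.1019  0.0358] g 0.18212740000409755 29.911924162879586 j [ 30.3153  20.5134 -26.0721   0.1815 -42.8862  23.7719]
tool shift mm [-0.6377  1.2849  0.5689]
```

{"fn": "move_arm", "kwargs": {
  "series": [
    {"grip": 0.0, "xyz": [-0.4, 0.6, 0.2], "angular": [0, 0, 0.12]},
    {"grip": 0.0, "xyz": [-0.7, 1.2, 0.4], "angular": [0, 0, 0.26]},
    {"grip": 0.0, "xyz": [-0.7, 1.2, 0.5], "angular": [0, 0, 0.4]},
    {"grip": 0.0, "xyz": [-0.7, 1.2, 0.5], "angular": [0, 0, 0.54]},
    {"grip": 0.0, "xyz": [-0.7, 1.2, 0.5], "angular": [0, 0, 0.68]},
    {"grip": 0.0, "xyz": [-0.7, 1.2, 0.5], "angular": [0, 0, 0.78]},
    {"grip": 0.0, "xyz": [-0.7, 1.2, 0.5], "angular": [0, 0, 0.822]},
    {"grip": 0.0, "xyz": [-0.7, 1.2, 0.5], "angular": [0, 0, 0.822]},
    {"grip": 0.0, "xyz": [-0.7, 1.2, 0.5], "angular": [0, 0, 0.822]}
  ]
}}

```text
time_s: 16.15
tcp_pos: [0.5039, 0.109, 0.102]
ee_rot: [[0.125, -0.992, 0.01], [-0.992, -0.125, 0.003], [-0.002, -0.011, -1.0]]
wrist_force: [0.6, 0.2, 14.9]
gripper_width: 0.177
gripper_force: 29.9
```

```bash
python3 st.py .5034 .1086 .1016
```

```text
16.15 p [0.5039 0.109  0.102 ] phi -82.79993766920849 tilt [0.0104 0.0033] F [ 0.6288  0.2159 14.8723] M [ 0.0705 -0.1671  0.0506] g 0.17725900176143386 29.90928124403581 j [ 30.3361  20.4367 -26.2524   0.2026 -42.7035 -23.2848]
tool shift mm [0.3033 0.5875 0.3598]
```

The turn is complete: yaw is -82.8°, residual moments are near zero, and I never saw it blocked. Now I'll straighten the tilt and let the spring lift the post.

{"fn": "move_arm", "kwargs": {
  "series": [
    {"grip": 0.0, "xyz": [0.1, 0.5, 0], "angular": [-0.011, 0.002, 0]},
    {"grip": 0.0, "xyz": [0.1, 0.5, 0], "angular": [-0.011, 0.002, 0]},
    {"grip": 0.0, "xyz": [0.1, 0.5, -1], "angular": [-0.011, 0.002, 0]},
    {"grip": 0.0, "xyz": [0.1, 0.5, -2], "angular": [-0.011, 0.002, 0]},
    {"grip": 0.0, "xyz": [0.1, 0.5, -3], "angular": [-0.011, 0.002, 0]},
    {"grip": 0.0, "xyz": [0.1, 0.5, -4], "angular": [-0.011, 0.002, 0]},
    {"grip": 0.0, "xyz": [0.1, 0.5, -4], "angular": [-0.011, 0.002, 0]},
    {"grip": 0.0, "xyz": [0.1, 0.5, -4], "angular": [-0.011, 0.002, 0]}
  ]
}}

```text
time_s: 16.95
tcp_pos: [0.5041, 0.1091, 0.1053]
ee_rot: [[0.125, -0.992, 0.001], [-0.992, -0.125, 0.001], [-0.001, -0.001, -1.0]]
wrist_force: [2.6, 0.4, 8.9]
gripper_width: 0.183
gripper_force: 29.9
```

```bash
python3 st.py .5034 .1086 .1071
```

```text
16.95 p [0.5041 0.1091 0.1053] phi -82.8164240004322 tilt [0.0013 0.0008] F [2.5794 0.354  8.9005] M [ 0.0623 -1.2912  0.0256] g 0.18308147599271826 29.91963724605739 j [ 30.2533  20.3991 -25.583   -0.0052 -43.9323 -23.066 ]
tool shift mm [ 0.3654  0.7722 -1.8253]
```

{"fn": "move_arm", "kwargs": {
  "series": [
    {"grip": 0.0, "xyz": [0.2, 0.6, -0.7], "angular": [0, 0, 0]},
    {"grip": 0.0, "xyz": [0.3, 0.8, -1.4], "angular": [0, 0, 0]},
    {"grip": 0.0, "xyz": [0.3, 0.8, -2], "angular": [0, 0, 0]},
    {"grip": 0.0, "xyz": [0.3, 0.8, -2.2], "angular": [0, 0, 0]},
    {"grip": 0.0, "xyz": [0.3, 0.8, -2.2], "angular": [0, 0, 0]},
    {"grip": 0.0, "xyz": [0.3, 0.8, -2.2], "angular": [0, 0, 0]}
  ]
}}

```text
time_s: 17.55
tcp_pos: [0.5035, 0.1089, 0.107]
ee_rot: [[0.125, -0.992, 0.001], [-0.992, -0.125, 0.001], [-0.001, -0.002, -1.0]]
wrist_force: [5.1, 1.1, 4.7]
gripper_width: 0.18
gripper_force: 29.9
```

```bash
python3 st.py .5034 .1086 .1071
```

```text
17.55 p [0.5035 0.1089 0.107 ] phi -82.83363562754717 tilt [0.0014 0.0013] F [5.0796 1.0907 4.7484] M [ 0.3281 -1.6242 -0.0207] g 0.1795495426358239 29.938019290566444 j [ 30.2657  20.2023 -25.5714  -0.0358 -44.1216 -23.0737]
tool shift mm [ 0.3043  0.0928 -0.1427]
```

{"fn": "move_arm", "kwargs": {
  "series": [
    {"grip": 0.0, "xyz": [0, 0, -0.5], "angular": [0, 0, 0]},
    {"grip": 0.0, "xyz": [0, 0, -1], "angular": [0, 0, 0]},
    {"grip": 0.0, "xyz": [0, 0, -1], "angular": [0, 0, 0]},
    {"grip": 0.0, "xyz": [0, 0, -1], "angular": [0, 0, 0]}
  ]
}}

```text
time_s: 17.95
tcp_pos: [0.5008, 0.1079, 0.1068]
ee_rot: [[0.124, -0.992, -0.005], [-0.992, -0.124, -0.001], [0.0, 0.005, -1.0]]
wrist_force: [4.2, 2.2, 6.3]
gripper_width: 0.179
gripper_force: 29.9
```

```bash
python3 st.py .5034 .1086 .1071
```

```text
17.95 p [0.5008 0.1079 0.1068] phi -82.89685738880348 tilt [-0.0048 -0.0009] F [4.195  2.2197 6.3381] M [ 0.6268 -1.6653  0.0115] g 0.17869736250486862 29.94850242510438 j [ 30.2777  20.1424 -25.6735  -0.1374 -44.4482 -23.0763]
tool shift mm [-0.3634 -2.619  -0.3621]
```

The post slid about 2.6 mm along the slot as the load came off. I'll bring it back while it is still lightly loaded.

{"fn": "move_arm", "kwargs": {
  "series": [
    {"grip": 0.0, "xyz": [0, -1, -0.3], "angular": [0, 0, 0]},
    {"grip": 0.0, "xyz": [0, -2, -0.6], "angular": [0, 0, 0]},
    {"grip": 0.0, "xyz": [0, -2.6, -0.6], "angular": [0, 0, 0]},
    {"grip": 0.0, "xyz": [0, -2.6, -0.6], "angular": [0, 0, 0]}
  ]
}}

```text
time_s: 18.35
tcp_pos: [0.5016, 0.1078, 0.1066]
ee_rot: [[0.123, -0.992, -0.009], [-0.992, -0.123, -0.002], [0.001, 0.009, -1.0]]
wrist_force: [1.4, 1.5, 6.3]
gripper_width: 0.179
gripper_force: 29.9
```

```bash
python3 st.py .5034 .1086 .1071
```

```text
18.35 p [0.5016 0.1078 0.1066] phi -82.94395968678624 tilt [-0.0093 -0.002 ] F [1.3942 1.537  6.253 ] M [ 1.0547 -0.6121  0.0384] g 0.1786321987439433 29.900295473635197 j [ 30.1829  20.32   -25.3743  -0.2424 -44.8226 -22.9544]
tool shift mm [-0.5444 -1.9181 -0.5446]
```

The arm's controller settles slowly onto its commands, so my earlier corrections for sag ended up applied twice. I'm undoing them so the commanded pose is exactly upright at the mark.

{"fn": "move_arm", "kwargs": {
  "series": [
    {"grip": 0.0, "xyz": [-0.4, -0.8, -0.2], "angular": [0.003, 0, 0]},
    {"grip": 0.0, "xyz": [-0.8, -1.6, -0.5], "angular": [0.007, -0.001, 0]},
    {"grip": 0.0, "xyz": [-1.3, -2.6, -0.8], "angular": [0.011, -0.002, 0]},
    {"grip": 0.0, "xyz": [-1.3, -2.6, -0.8], "angular": [0.011, -0.002, 0]},
    {"grip": 0.0, "xyz": [-1.3, -2.6, -0.8], "angular": [0.011, -0.002, 0]},
    {"grip": 0.0, "xyz": [-1.3, -2.6, -0.8], "angular": [0.011, -0.002, 0]},
    {"grip": 0.0, "xyz": [-1.3, -2.6, -0.8], "angular": [0.011, -0.002, 0]},
    {"grip": 0.0, "xyz": [-1.3, -2.6, -0.8], "angular": [0.011, -0.002, 0]}
  ]
}}

```text
time_s: 19.15
tcp_pos: [0.5015, 0.108, 0.1064]
ee_rot: [[0.122, -0.992, -0.005], [-0.993, -0.122, -0.002], [0.001, 0.005, -1.0]]
wrist_force: [-1.2, 1.0, 6.5]
gripper_width: 0.18
gripper_force: 29.9
```

```bash
python3 st.py .5034 .1086 .1071
```

```text
19.15 p [0.5015 0.108  0.1064] phi -82.98319101793763 tilt [-0.0046 -0.0016] F [-1.194   0.9963  6.456 ] M [ 0.442   0.4802 -0.0139] g 0.1804374199468827 29.926964754704386 j [ 30.27    20.2253 -25.6259  -0.076  -44.4224 -23.1989]
tool shift mm [-0.3709 -1.9241 -0.7026]
```

{"fn": "move_arm", "kwargs": {
  "series": [
    {"grip": 0.0, "xyz": [0, 0, 0], "angular": [0, 0, 0]},
    {"grip": 0.0, "xyz": [0, 0, 0], "angular": [0, 0, 0]},
    {"grip": 0.0, "xyz": [0, 0, 0], "angular": [0, 0, 0]},
    {"grip": 0.0, "xyz": [0, 0, 0], "angular": [0, 0, 0]},
    {"grip": 0.0, "xyz": [0, 0, 0], "angular": [0, 0, 0]},
    {"grip": 0.0, "xyz": [0, 0, 0], "angular": [0, 0, 0]},
    {"grip": 0.0, "xyz": [0, 0, 0], "angular": [0, 0, 0]},
    {"grip": 0.0, "xyz": [0, 0, 0], "angular": [0, 0, 0]}
  ]
}}

```text
time_s: 19.95
tcp_pos: [0.5015, 0.108, 0.1064]
ee_rot: [[0.122, -0.992, -0.005], [-0.993, -0.122, -0.002], [0.001, 0.005, -1.0]]
wrist_force: [-1.6, 1.1, 6.4]
gripper_width: 0.179
gripper_force: 29.9
```

```bash
python3 st.py .5034 .1086 .1071
```

```text
19.95 p [0.5015 0.108  0.1064] phi -82.98150174418261 tilt [-0.0045 -0.0016] F [-1.6389  1.0869  6.3735] M [0.4298 0.4625 0.0636] g 0.17857432888423047 29.92693851934746 j [ 30.2706  20.2227 -25.6265  -0.0751 -44.4213 -23.1985]
tool shift mm [-0.3669 -1.9205 -0.682 ]
```

{"fn": "move_arm", "kwargs": {
  "series": [
    {"grip": 0.0, "xyz": [-0.2, -1, -0.4], "angular": [0.002, 0, 0]},
    {"grip": 0.0, "xyz": [-0.4, -2, -0.8], "angular": [0.004, -0.001, 0]},
    {"grip": 0.0, "xyz": [-0.4, -2, -0.8], "angular": [0.004, -0.001, 0]},
    {"grip": 0.0, "xyz": [-0.4, -2, -0.8], "angular": [0.004, -0.001, 0]}
  ]
}}

```text
time_s: 20.35
tcp_pos: [0.5018, 0.108, 0.1065]
ee_rot: [[0.122, -0.993, -0.005], [-0.993, -0.122, -0.002], [0.001, 0.005, -1.0]]
wrist_force: [-2.8, 0.9, 6.9]
gripper_width: 0.182
gripper_force: 30.0
```

```bash
python3 st.py .5034 .1086 .1071
```

```text
20.35 p [0.5018 0.108  0.1065] phi -83.0201116140921 tilt [-0.0047 -0.0016] F [-2.8471  0.9107  6.9278] M [0.4026 1.2237 0.0156] g 0.18185621887018497 29.996887949528173 j [ 30.2503  20.244  -25.5754  -0.0837 -44.4585 -23.2106]
tool shift mm [-0.4035 -1.6394 -0.6169]
```

{"fn": "move_arm", "kwargs": {
  "series": [
    {"grip": 0.0, "xyz": [0, 0, -0.7], "angular": [0, 0, 0]},
    {"grip": 0.0, "xyz": [0, 0, -1.4], "angular": [0, 0, 0]},
    {"grip": 0.0, "xyz": [0, 0, -1.4], "angular": [0, 0, 0]},
    {"grip": 0.0, "xyz": [0, 0, -1.4], "angular": [0, 0, 0]}
  ]
}}

```text
time_s: 20.75
tcp_pos: [0.5021, 0.108, 0.1074]
ee_rot: [[0.121, -0.993, -0.004], [-0.993, -0.121, -0.001], [0.001, 0.004, -1.0]]
wrist_force: [-6.0, 0.9, 1.5]
gripper_width: 0.179
gripper_force: 30.1
```

```bash
python3 st.py .5034 .1086 .1071; python3 - <<'E'
from station import r
import cv2,numpy as np
s=r.capture("scene")["img"][:,:,::-1][135:215,260:360]
cv2.imwrite("pics/r2.png",cv2.resize(s,(800,600),interpolation=cv2.INTER_CUBIC))
E
```

```text
20.75 p [0.5021 0.108  0.1074] phi -83.02759083876498 tilt [-0.0043 -0.0015] F [-6.042   0.8594  1.4683] M [ 0.3502  1.8289 -0.0226] g 0.17916770807254132 30.067161983752158 j [ 30.2389  20.1787 -25.5039  -0.0729 -44.5743 -23.2146]
tool shift mm [-0.4438 -1.3979  0.3294]
```

View pics/r2.png

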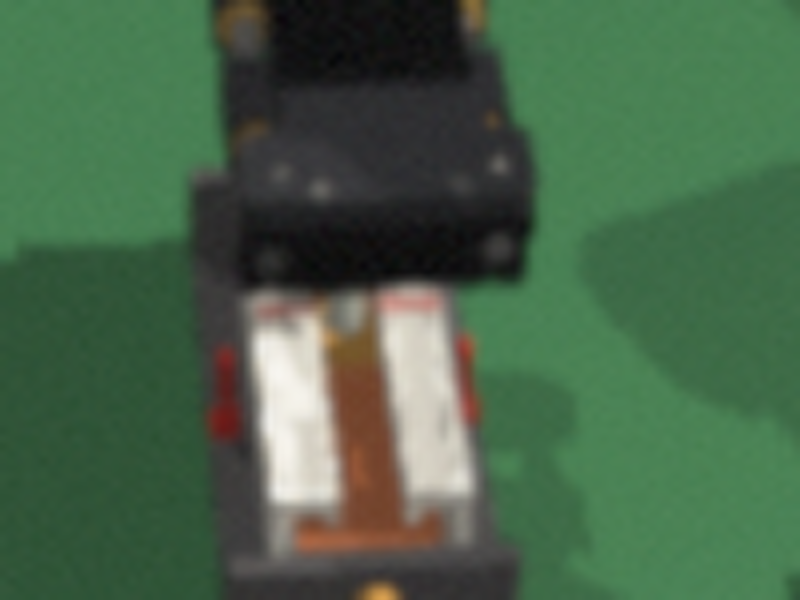

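The image shows the stem in the slot at about (345,312), beside the red line at about y 303. The lift force collapsed within 1 mm, so the grooves have caught. The post is about 1.5 mm short of the mark, so I'll nudge it.

{"fn": "move_arm", "kwargs": {
  "series": [
    {"grip": 0.0, "xyz": [0, 0, 0.6], "angular": [0, 0, 0]},
    {"grip": 0.0, "xyz": [0, -0.7, 0.6], "angular": [0, 0, 0]},
    {"grip": 0.0, "xyz": [-0.2, -1.2, 0.6], "angular": [0, 0, 0]},
    {"grip": 0.0, "xyz": [-0.2, -1.2, 0.6], "angular": [0, 0, 0]}
  ]
}}

```text
time_s: 21.2
tcp_pos: [0.5044, 0.1084, 0.1074]
ee_rot: [[0.122, -0.993, -0.002], [-0.993, -0.122, -0.001], [0.001, 0.002, -1.0]]
wrist_force: [-5.2, -1.0, 3.2]
gripper_width: 0.182
gripper_force: 30.1
```

```bash
python3 st.py .5034 .1086 .1071
```

```text
21.2 p [0.5044 0.1084 0.1074] phi -83.00224563101364 tilt [-0.0019 -0.0012] F [-5.232  -0.9638  3.1858] M [-0.2291  1.7026  0.0224] g 0.18181469609923345 30.056509806308895 j [ 30.1734  20.3186 -25.301    0.0056 -44.5058 -23.1797]
tool shift mm [-0.3211  0.9943  0.3356]
```

{"fn": "move_arm", "kwargs": {
  "series": [
    {"grip": 0.0, "xyz": [0, 0.5, 0], "angular": [0, 0, 0]},
    {"grip": 0.0, "xyz": [0, 1.2, -0.2], "angular": [0, 0, 0]},
    {"grip": 0.0, "xyz": [0, 1.6, -0.4], "angular": [0, 0, 0]},
    {"grip": 0.0, "xyz": [0, 1.6, -0.4], "angular": [0, 0, 0]},
    {"grip": 0.0, "xyz": [0, 1.6, -0.4], "angular": [0, 0, 0]}
  ]
}}

```text
time_s: 21.7
tcp_pos: [0.504, 0.1086, 0.1076]
ee_rot: [[0.122, -0.993, 0.001], [-0.993, -0.122, -0.0], [0.0, -0.001, -1.0]]
wrist_force: [-2.3, -5.0, -7.8]
gripper_width: 0.181
gripper_force: 29.9
```

```bash
python3 st.py .5034 .1086 .1071
```

```text
21.7 p [0.504  0.1086 0.1076] phi -82.99693588535914 tilt [ 0.0007 -0.0001] F [-2.3095 -5.0476 -7.8389] M [-1.3824  0.4808  0.046 ] g 0.18144715085003915 29.938979856669903 j [ 30.2297  20.2034 -25.4647   0.038  -44.2997 -23.2538]
tool shift mm [-0.1086  0.5503  0.5399]
```

The upward pull now resists rigidly at -7.8 N with the post upright, so it is caught. I'll ease the loads and then release.

{"fn": "move_arm", "kwargs": {
  "series": [
    {"grip": 0.0, "xyz": [0.3, 0.2, 0.4], "angular": [0, 0, 0]},
    {"grip": 0.0, "xyz": [0.6, 0.2, 0.7], "angular": [0, 0, 0]},
    {"grip": 0.0, "xyz": [0.6, 0.2, 0.7], "angular": [0, 0, 0]},
    {"grip": 0.0, "xyz": [0.6, 0.2, 0.7], "angular": [0, 0, 0]}
  ]
}}

```text
time_s: 22.1
tcp_pos: [0.504, 0.1085, 0.1076]
ee_rot: [[0.122, -0.992, 0.002], [-0.992, -0.122, 0.001], [-0.001, -0.002, -1.0]]
wrist_force: [-3.0, -3.8, -7.5]
gripper_width: 0.184
gripper_force: 30.0
```

```bash
python3 st.py .5034 .1086 .1071
```

```text
22.1 p [0.504  0.1085 0.1076] phi -82.97752030990299 tilt [0.0017 0.0007] F [-3.0343 -3.8251 -7.4551] M [-1.1829  1.0869 -0.0115] g 0.18431962105375826 29.974304671632126 j [ 30.2097  20.181  -25.4934   0.0159 -44.2213 -23.1986]
tool shift mm [-0.1906  0.6015  0.5407]
```

{"fn": "move_arm", "kwargs": {
  "series": [
    {"grip": 0.0, "xyz": [0.3, 0.5, 0.6], "angular": [0, 0, 0]},
    {"grip": 0.0, "xyz": [0.5, 0.8, 1], "angular": [0, 0, 0]},
    {"grip": 0.0, "xyz": [0.5, 0.8, 1], "angular": [0, 0, 0]},
    {"grip": 0.0, "xyz": [0.5, 0.8, 1], "angular": [0, 0, 0]}
  ]
}}

```text
time_s: 22.5
tcp_pos: [0.504, 0.1084, 0.1076]
ee_rot: [[0.123, -0.992, 0.004], [-0.992, -0.123, 0.002], [-0.001, -0.004, -1.0]]
wrist_force: [-4.4, -2.5, -3.1]
gripper_width: 0.178
gripper_force: 30.0
```

```bash
python3 st.py .5034 .1086 .1071
```

```text
22.5 p [0.504  0.1084 0.1076] phi -82.94794748603104 tilt [0.0035 0.0016] F [-4.4012 -2.5471 -3.1044] M [-0.8918  1.3825  0.0065] g 0.177718238442741 30.005574545357376 j [ 30.2112  20.1361 -25.5902   0.0331 -44.0529 -23.183 ]
tool shift mm [-0.2635  0.5474  0.4598]
```

Loads are small now, so I'll release.

{"fn": "move_arm", "kwargs": {
  "series": [
    {"grip": 0.22, "xyz": [0, 0, 0], "angular": [0, 0, 0]},
    {"grip": 0.3, "xyz": [0, 0, 0], "angular": [0, 0, 0]},
    {"grip": 0.45, "xyz": [0, 0, 0], "angular": [0, 0, 0]},
    {"grip": 0.55, "xyz": [0, 0, 0], "angular": [0, 0, 0]},
    {"grip": 0.55, "xyz": [0, 0, 0], "angular": [0, 0, 0]},
    {"grip": 0.55, "xyz": [0, 0, 0], "angular": [0, 0, 0]}
  ]
}}

```text
time_s: 23.1
tcp_pos: [0.5048, 0.1086, 0.1076]
ee_rot: [[0.123, -0.992, 0.005], [-0.992, -0.123, 0.002], [-0.002, -0.006, -1.0]]
wrist_force: [-1.6, -0.9, -0.9]
gripper_width: 0.526
gripper_force: 0.0
```

{"fn": "move_arm", "kwargs": {
  "series": [
    {"grip": 0.55, "xyz": [0, 0, -5], "angular": [0, 0, 0]},
    {"grip": 0.55, "xyz": [0, 0, -20], "angular": [0, 0, 0]},
    {"grip": 0.55, "xyz": [0, 0, -45], "angular": [0, 0, 0]},
    {"grip": 0.55, "xyz": [0, 0, -80], "angular": [0, 0, 0]},
    {"grip": 0.55, "xyz": [0, 0, -120], "angular": [0, 0, 0]},
    {"grip": 0.55, "xyz": [60, 0, -140], "angular": [0, 0, 0]},
    {"grip": 0.55, "xyz": [110, 0, -140], "angular": [0, 0, 0]},
    {"grip": 0.55, "xyz": [155, 0, -140], "angular": [0, 0, 0]},
    {"grip": 0.55, "xyz": [200, 0, -140], "angular": [0, 0, 0]},
    {"grip": 0.55, "xyz": [200, 0, -140], "angular": [0, 0, 0]}
  ]
}}

```text
time_s: 24.1
tcp_pos: [0.5282, -0.095, 0.2473]
ee_rot: [[0.116, -0.993, 0.004], [-0.993, -0.116, 0.001], [-0.0, -0.004, -1.0]]
wrist_force: [-0.7, -0.0, 0.0]
gripper_width: 0.548
gripper_force: 0.0
```

```bash
python3 st.py; python3 - <<'E'
from station import r
import cv2,numpy as np,pickle
o=np.zeros((560,800,3),np.uint8)
for k,(n,u,v) in enumerate((("scene",275,140),("top",243,230))):
    c=r.capture(n);pickle.dump(c,open(f"pics/{n}2.pkl","wb"));o[:,k*400:k*400+400]=cv2.resize(c["img"][v:v+80,u:u+57,::-1],(400,560),interpolation=cv2.INTER_CUBIC)
cv2.imwrite("pics/r3.png",o)
E
```

```text
24.1 p [ 0.5282 -0.095   0.2473] phi -83.3187619708205 tilt [0.0043 0.0007] F [-0.6684 -0.0358  0.0269] M [ 0.0717 -0.0027  0.0187] g 0.5478314020652059 0.0 j [  7.1229  13.3415 -12.1372  -0.0085 -64.2697  -0.438 ]
```

View pics/r3.png

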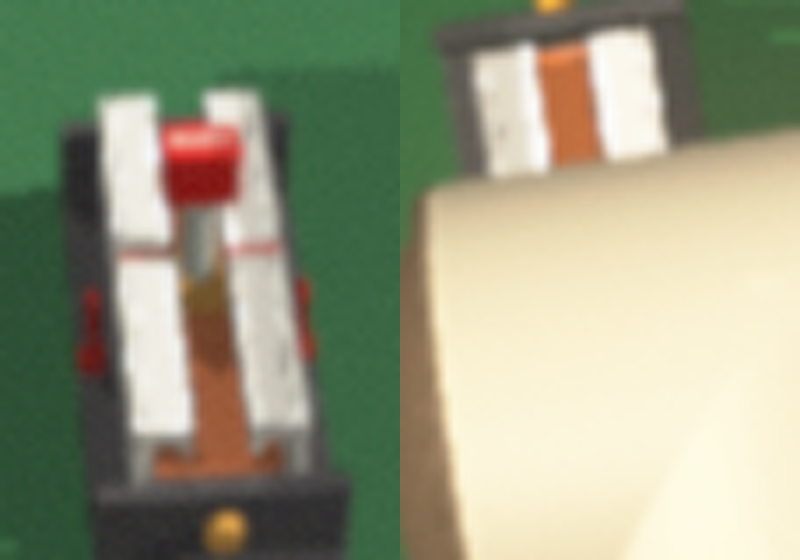

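The scene crop shows the post upright in the slot with its knob crosswise, top line at about (204,137), next to the red mark line. A quick numeric check of its position follows.

```bash
python3 - <<'E'
from fit import *
for x,y,z in((.5034,.1086,.1136),(.5044,.1086,.1136),(.5054,.1086,.1136),(.5034,.1086,.1)):
    u,v=proj("scene",[[x,y,z]])[0];print(x,z,((u-275+.5)*400/57).round(1),((v-140+.5)*7).round(1))
E
```

```text
0.5034 0.1136 200.4 138.4
0.5044 0.1136 200.3 140.5
0.5054 0.1136 200.1 142.6
0.5034 0.1 199.4 169.5
```

```bash
python3 -c "
from station import r
print(r.finish_job())"
```

```text
the job is handed in; nothing more can be done
None
```

The stop post is locked crosswise in the rail, upright and within about 1 mm of the red mark by camera; the peak press I read was about 18 N, and the job was handed in at about 24 s with the gripper clear and the other items not approached.

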